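Gauge the jaw gap of the pouch sealer

TASK

Check the gap of the pouch sealer: take the taper gauge by its red grip, lay its blade flat on the sealer's white apron between the two blue lines, and slide it straight in, thin end first, under the middle of the sprung upper bar until it drags snugly and lifts the bar by about 1 to 2 mm, no further. Finish still gripping the gauge, holding it motionless at that depth and pinched between the plates, with nothing put down or let go. Do not force the bar up beyond that, and leave the bottles, the carton and the tape alone.

Things in the scene. Friction and masses are not known exactly. Their poses are not given: they have to be found in the camera images.
- gauge: Taper (wedge) gauge, loose, 0.12 kg, standing on its flat underside on the worktop. Origin at the underside, below the middle of the red grip; +z up, +x towards the blade's thin end. Upright grip over the origin: 34 mm along x, 14 mm thick along y, its top 63 mm above the underside, on a steel foot 40 x 22 mm, 11 mm high.
- gauge_tip (a point): Middle of the lower edge of the blade's thin end, 125 mm ahead (+x) of the gauge's origin. The steel blade is 22 mm wide, flat below, 2.5 mm thick at the thin end and 1 mm thicker for every 12 mm back from it, up to 11 mm at the foot.
- sealer: Sealer base, fixed (place and yaw vary): flat white plate, top 18 mm above the worktop, x -100 to +110, y -120 to +120 mm. Origin on the worktop below the middle of the upper bar's front edge; +x inwards (push direction), z up. Apron: x < 0, blue lines along x at y = +-25 mm. Lower plate: same plane, under the bar; slot open to the back. Grey box with dial, 83 mm high, at y -119 to -175.
- head: Upper part of the sealer, fixed, yaw as the base, about 85 mm above the worktop: white posts (y +-92 to +-114, x 0 to 46 mm), a white beam, and below it the sprung upper bar. Origin: middle of the bar's lower front edge at rest. Its height varies: gap from lower plate to bar 5.0 to 7.5 mm (this height less 18 mm).
- jaw (a joint): Lift (m) of the sprung upper bar above its rest stop: 0 to 0.008, straight up. The bar is aluminium with an orange stripe and two blue marks, 176 mm long, 32 mm deep along x, flat below. It presses down with about 2 N at rest and 2.5 N more for every mm of lift.
- pump_bottle: Turquoise hand-gel pump bottle, loose bystander, 258 mm high; origin at the centre of its underside.
- infusion_small: Small clear bottle with white cap, loose bystander, 138 mm high; origin at the centre of its underside.
- swab_box: Green and white carton, 63 x 111 x 55 mm, loose bystander; origin at the centre of its underside.
- plaster_tape: Roll of beige plaster tape, 54 mm across, 25 mm high, loose bystander; origin at the centre of its underside.
Things that resemble listed ones, but are neither listed nor needed, are in the scene too. Several things look just like the gauge: the one meant starts farthest to the robot's right.

How it is judged:
On the way, in this order (a step that is already met when the one before it is completed fails the run):
1. the gauge is lifted off the worktop in the gripper (height (world z) of gauge above 0.03 m and contact force between the fingers and gauge above 2 N and contact force between gauge and sealer below 0.1 N), for 0.1 s.
2. the blade lies on the apron, thin end still in front of the bar or just under it, the bar at rest (contact force between gauge and sealer above 0.3 N and x of gauge_tip in the frame of sealer between -0.1 and 0.025 m and value of joint jaw below 0.0004 m and angle between gauge's own z axis and vertical below 0.15 rad), for 0.05 s.
At the end, for the whole second after the job is handed in: Gauge gripped, at rest, level (0.12 rad), straight (0.2 rad); thin end over 15 mm in and within 30 mm of the bar's middle; over 0.8 N on lower plate and on bar; bar lifted 0.5 to 3.5 mm, robot not touching the head (value of joint jaw between 0.0005 and 0.0035 m and contact force between gauge and head above 0.8 N and contact force between gauge and sealer above 0.8 N and contact force between the fingers and gauge above 2 N and contact force between the arm and head below 0.5 N and x of gauge_tip in the frame of sealer above 0.015 m and y of gauge_tip in the frame of sealer between -0.03 and 0.03 m and angle between the x axis of gauge and the x axis of sealer, either way round below 0.2 rad and angle between gauge's own z axis and vertical below 0.12 rad and height (world z) of gauge above 0.012 m and linear speed of gauge below 0.01 m/s); the arm keeps its last pose, push and grip.
It fails at once if the sprung bar is forced up by more than 5 mm (value of joint jaw above 0.005 m).
It fails at once if the pump bottle is moved (distance of pump_bottle from where it was at the start of the episode above 0.03 m).
It fails at once if the small bottle is moved (distance of infusion_small from where it was at the start of the episode above 0.03 m).
It fails at once if the carton is moved (distance of swab_box from where it was at the start of the episode above 0.03 m).
It fails at once if the tape roll is moved (distance of plaster_tape from where it was at the start of the episode above 0.03 m).
It also fails if it takes over 51 s, if anything falls off the work surface, if the arm or the gripper's body presses on something with over 40 N, if the wrist force passes 120 N, or if a joint passes its speed limit or range.

ROBOT

A 7-joint arm with a two-finger parallel gripper is mounted at the origin on a cart in front of the work surface, level with it; the furniture and walls round the work are solid. World frame = base frame: x ahead of the robot, y to its left, z up, the work surface at z = 0. Lengths are in m, angles in rad, forces in N, time in s.
With the tool pointing down it reaches from about 0.4 to 0.85 m from the base axis. Payload 4.5 kg.
Tool frame: the origin (TCP) lies at the very end of the fingers, on their centre line; the grasp point (between the pads) lies 19 mm behind it; z points along the fingers, y is the line along which they close (so a half turn about z gives the same grasp; the last joint's range is limited). The gripper opens to 85 mm and grips with 20 to 120 N. Pads are 22 mm wide; open, the fingers measure 114 mm over their backs; the gripper's body (76 mm by 85 mm) begins 54 mm behind the grasp point. The pads swing forward as they close: fully open they stand 13 mm farther back than shut.
Start: joints at [-1.106, 0.689, -0.195, 1.565, 0.157, 0.902, -0.215], TCP at [0.261, 0.568, 0.231] pointing down, gripper open.
Joint ranges: [-3.01, 3.01], [-0.46, 2.08], [-1.47, 1.51], [0.13, 2.56], [-1, 4.14], [0.04, 2.09], [-2.66, 2.66]. Speed limits (rad/s): [2.57, 2.57, 3.14, 3.14, 3.14, 3.14, 3.14].

INTERFACE

Orientations are given as a unit quaternion [x, y, z, w].
In Python, from cell import read_state, eyes, robot gives the robot as it stands.
- The arm moves only by the tool carry_out, never from a script. Its argument "deltas" is a list of rows, each a list of 7 numbers: the opening, from 0 (shut) to 1 (fully open), then the shift along the tool's x, y, z scaled (see below), then the turn, a rotation vector about the tool's x, y, z scaled (see below). A call has 1 to 10 rows; each row is the pose to reach, as a shift and turn from the pose commanded when the call began, along the tool's axes at that moment, turning the shorter way round; what a row does not reach only later rows make up. The controller multiplies each number of a shift by 0.15 m and each number of a turn by 360 degrees. A row lasts 1/8 s, in which the tool goes at most 62.5 mm and 10.7 degrees, less where a joint would pass 70% of its speed; a pose out of reach is approached as far as the arm can. A call with a number of a shift or a turn outside -1 to 1 is refused whole. A call with a gripper value outside its range is refused whole. The fingers move at their own pace and stop on an object; the grip force is fixed at half the most. Time passes only in rows, so rows that repeat a pose let the fingers close. It gives the time, the measured TCP pose, the force, the opening and the grip force at its end, in the units of the state.
- read_state(): the state, without advancing time (a new reading comes with each control period).
- eyes.read_camera(name): name is "scene" or "top" or "wrist"; returns a dict with "image" (384x512x3 uint8, red, green, blue), "fovy" (degrees; the focal length in pixels is half the picture's height over the tangent of half this angle, whatever the lens; pixels are square), "cx", "cy" (the principal point, pixels), "position" and "attitude" of the camera in the world. Camera axes: x right, y down, z forward; pixel columns grow to the right and rows downward; lengths in m; the calibration is good to about 2 mm. A picture is of the moment at which its call begins. There is no depth.
- robot.finish_job(): hands the job in; it is judged then, once.
The state is a dict: "clock": time; "joint_pos": joint angles; "qd": joint speeds; "tau": joint torques, N m; "position": TCP position; "tcp_rot": TCP orientation; "wrist_force": force on the tool from outside, world axes, zero at the start; "torque": the same for the moment, N m; "width": opening from 0.0 (shut) to 1.0 (fully open); "grip_force": force on a finger pad.
Only numpy, scipy, OpenCV 4.12 (cv2) and the standard library are available. Lean on these libraries where they do the work, as an engineer would, in place of code of your own. Each camera call takes 0.05 s, during which the arm holds its last target. There are 200 camera calls.

## Working session

There is one attempt and no reset: what is moved stays moved. The work goes in short steps, Python scripts to look and compute and a tool call to move; the robot and the scene stay as the last step left them, time stands still between calls to the robot, and variables do not carry over. Pictures are saved under pics/ and viewed, at most 10 in all, crops included, and the job is handed in when it is done.

Besides the shell and the picture viewer there is one more tool, called by a JSON object that holds its "fn" and its "kwargs", one argument or row to a line. carry_out: Moves the arm, as the interface text tells. Its arguments: {"type":"object","properties":{"deltas":{"type":"array"}},"required":["deltas"]}

```bash
mkdir -p pics; ls
cat > h.py <<'E'
import numpy as np, cv2
from scipy.spatial.transform import Rotation as R
from cell import read_state, eyes, robot
def cam(n):
    c=eyes.read_camera(n); a=np.array(c["attitude"],float)
    c["R"]=a if a.shape==(3,3) else R.from_quat(a).as_matrix()
    c["f"]=192/np.tan(np.radians(c["fovy"])/2); c["p"]=np.array(c["position"]); return c
def ray(c,u,v):
    d=c["R"]@np.array([(u-c["cx"])/c["f"],(v-c["cy"])/c["f"],1]); return d
def plane(c,u,v,z):
    d=ray(c,u,v); return c["p"]+d*(z-c["p"][2])/d[2]
def proj(c,P):
    q=c["R"].T@(np.array(P)-c["p"]); return q[:2]/q[2]*c["f"]+[c["cx"],c["cy"]]
def save(c,n): cv2.imwrite("pics/"+n,c["image"][:,:,::-1])
E
python3 - <<'E'
from h import *
import pickle
s=read_state(); print(s)
D={}
for n in("scene","top","wrist"):
    c=cam(n); D[n]=c; save(c,n+"0.png"); print(n,c["fovy"],c["cx"],c["cy"],c["p"],c["R"].round(3).tolist())
pickle.dump(D,open("d0.pkl","wb"))
E
```

```text
pics
{'clock': 0.0, 'joint_pos': array([-1.10622328,  0.69000315, -0.19453141,  1.56638498,  0.15729506,
        0.90252149, -0.21510359]), 'qd': array([ 0.00083673,  0.00116557, -0.00106997,  0.00029358, -0.00029557,
        0.00057133, -0.00158851]), 'tau': array([ 1.47597828e-03, -5.39610887e+01, -1.26639068e+00, -1.58540833e+01,
        9.02523519e-03,  9.46307613e-03,  1.11518236e-05]), 'position': array([0.260738  , 0.56726547, 0.23046164]), 'tcp_rot': array([ 2.13677932e-01,  9.76903688e-01, -9.51335215e-04, -1.42591519e-04]), 'wrist_force': array([ 0.00484029, -0.60710951,  0.57061103]), 'torque': array([0.01402087, 0.00558204, 0.03941606]), 'grip_force': 0.0, 'width': 1.0023640670297498}
scene 56.38797694859475 254.32218674747625 191.71474151768894 [-0.04869422 -0.74012843  0.77236522] [[0.802, -0.351, 0.484], [-0.598, -0.465, 0.653], [-0.004, -0.813, -0.583]]
top 43.946314654244915 260.127459522054 186.4899116555564 [0.30800553 0.08171091 1.74385815] [[-0.013, -0.991, 0.135], [-1.0, 0.012, -0.011], [0.009, -0.135, -0.991]]
wrist 70.7908063683525 259.0310667223474 191.10804326222356 [0.18755646 0.60311092 0.3730211 ] [[0.418, 0.863, 0.283], [0.909, -0.396, -0.132], [-0.002, 0.312, -0.95]]
```

View pics/scene0.png

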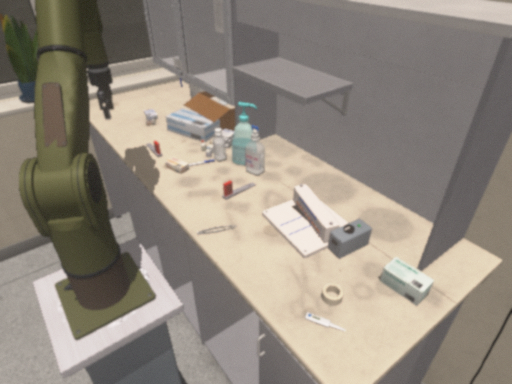

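View pics/top0.png

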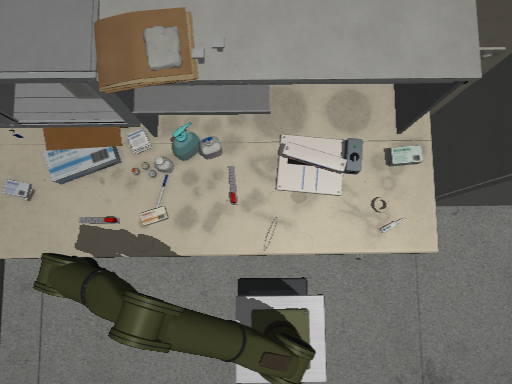

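Run:
```python
from h import *
import pickle
D=pickle.load(open("d0.pkl","rb"))
for n in("top","scene"):
    c=D[n]; im=c["image"].astype(int)
    m=((im[:,:,0]>110)&(im[:,:,1]<75)&(im[:,:,2]<75)).astype(np.uint8)
    k,_,st,ce=cv2.connectedComponentsWithStats(m)
    for i in range(1,k):
        if st[i,4]>4: print(n,ce[i].round(1),st[i,4],plane(c,*ce[i],0.06).round(3))
I=D["top"]["image"][120:215,215:375,::-1]
J=D["scene"]["image"][150:270,210:380,::-1]
a=cv2.resize(I,(640,380),interpolation=cv2.INTER_CUBIC)
cv2.imwrite("pics/topc.png",a)
cv2.imwrite("pics/scc.png",cv2.resize(J,None,fx=4.5,fy=4.5,interpolation=cv2.INTER_CUBIC))
```

```text
top [133.1 170.1] 8 [0.602 0.517 0.06 ]
top [233.1 197.2] 33 [0.5  0.16 0.06]
top [108.3 219.5] 37 [0.426 0.601 0.06 ]
scene [156.7 147.3] 10 [0.409 0.554 0.06 ]
scene [227.2 187.9] 41 [0.481 0.133 0.06 ]
```

View pics/topc.png

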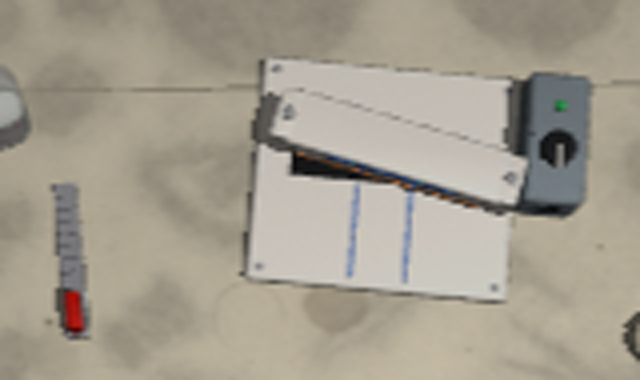

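View pics/scc.png

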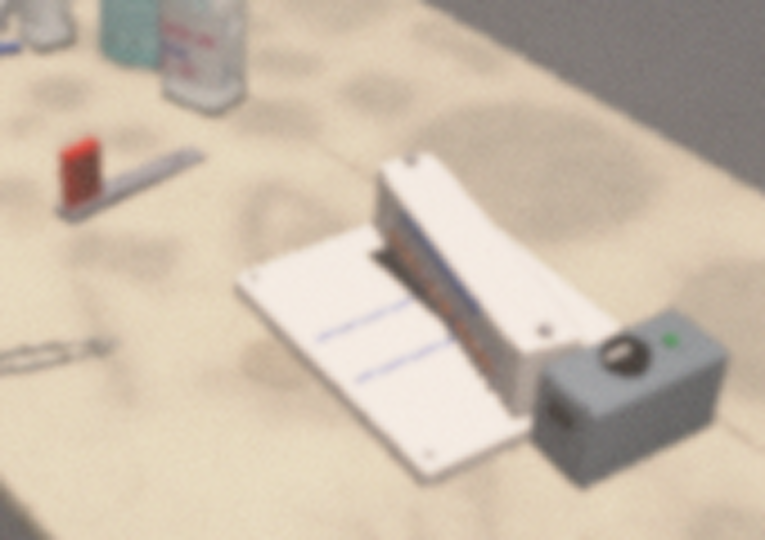

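Run:
```python
from h import *
import pickle
D=pickle.load(open("d0.pkl","rb"))
t=D["top"]; s=D["scene"]
T=lambda u,v,z:plane(t,u/4+215,v/4+120,z)[:2].round(4)
S=lambda u,v,z:plane(s,u/4.5+210,v/4.5+150,z)[:2].round(4)
print("base top",[T(*p,.018) for p in((262,58),(247,280),(505,300),(516,78))])
print("base sc",[S(*p,.018) for p in((238,283),(428,478))])
print("lines top",[T(*p,.018) for p in((358,185),(348,277),(410,195),(404,283))])
print("lines sc",[S(*p,.018) for p in((318,342),(412,298),(357,381),(455,340))])
print("beam top",[T(*p,.085) for p in((290,92),(272,138),(527,155),(518,208))])
print("beam sc",[S(*p,.085) for p in((378,178),(432,153),(518,350),(615,325))])
print("box top",[T(*p,.083) for p in((532,73),(590,78),(575,215),(517,207))])
print("gauge grip",[T(*p,.063) for p in((64,290),(80,290),(88,330),(67,332))],"tip",[T(*p,.0025) for p in((53,185),(77,185))])
print("grip sc base",S(85,215,0),S(60,210,0),S(105,195,.011), "tip",S(200,155,0),S(180,150,0.0025))
```

```text
base top [array([ 0.7369, -0.0152]), array([0.5291, 0.0025]), array([ 0.5078, -0.2332]), array([ 0.7153, -0.2509])]
base sc [array([ 0.5279, -0.0094]), array([ 0.5036, -0.2394])]
lines top [array([ 0.6161, -0.1014]), array([ 0.5308, -0.09  ]), array([ 0.6062, -0.1491]), array([ 0.5246, -0.1412])]
lines sc [array([ 0.5325, -0.0958]), array([ 0.619 , -0.0999]), array([ 0.5277, -0.143 ]), array([ 0.6115, -0.1526])]
beam top [array([ 0.6889, -0.0358]), array([ 0.6474, -0.0189]), array([ 0.6294, -0.2452]), array([ 0.5819, -0.2354])]
beam sc [array([ 0.6344, -0.0395]), array([ 0.6887, -0.0396]), array([ 0.5782, -0.2361]), array([ 0.6466, -0.2568])]
box top [array([ 0.7044, -0.2529]), array([ 0.6992, -0.3047]), array([ 0.5753, -0.2861]), array([ 0.5831, -0.235 ])]
gauge grip [array([0.5163, 0.1675]), array([0.5161, 0.1532]), array([0.4803, 0.1464]), array([0.4788, 0.165 ])] tip [array([0.6221, 0.1803]), array([0.6219, 0.158 ])]
grip sc base [0.4966 0.1505] [0.4842 0.1683] [0.5166 0.1507] tip [0.6213 0.163 ] [0.6101 0.1763]
```

Two identical gauges are visible. In the top view their red grips are at (233,197) and (108,219); in the scene view they are at (227,188) and (157,147). The small red spot at (133,170) is a cap. The gauge at (233,197) has the smallest y to the left, so it is farthest to the robot's right and is the one meant. The crop confirms it: red grip near the robot, blade pointing away. The sealer base is yawed about -0.09, but the head looks yawed more than that, so I'll recheck it with the wrist camera.

```bash
cat >> h.py <<'E'
def go(pos,yaw,base=None):
    """numbers for carry_out: tool down, tool y at yaw+90deg, i.e. tool x = -(cos yaw, sin yaw)"""
    s=read_state(); p=np.array(s["position"]); r=R.from_quat(s["tcp_rot"]); 
    c,n=np.cos(yaw),np.sin(yaw)
    t=R.from_matrix(np.array([[-c,-n,0],[-n,c,0],[0,0,-1]]))
    print("at",p.round(4),"clock",round(s["clock"],2),"F",s["wrist_force"].round(2),"w",round(s["width"],3))
    print("shift",(r.inv().apply(np.array(pos)-p)/.15).round(4),"turn",((r.inv()*t).as_rotvec()/(2*np.pi)).round(4))
E
python3 -c "
from h import *
go([.45,.155,.22],.0885)"
```

```text
at [0.2608 0.5674 0.2307] clock 0.15 F [ 0.57 -0.79 -0.1 ] w 1.002
shift [-2.294  -1.9717  0.0741] turn [-0.0002 -0.     -0.0826]
```

{"fn": "carry_out", "kwargs": {
  "deltas": [
    [1, -0.4, -0.34, 0, 0, 0, -0.028],
    [1, -0.8, -0.68, 0, 0, 0, -0.056],
    [1, -1, -0.86, 0, 0, 0, -0.083],
    [1, -1, -0.86, 0, 0, 0, -0.083]
  ]
}}

```text
clock: 0.65
position: [0.3462, 0.3821, 0.2308]
tcp_rot: [-0.042, 0.999, -0.003, 0.0]
wrist_force: [0.1, -0.1, 0.1]
width: 0.999
grip_force: 0.0
```

```bash
python3 -c "
from h import *
go([.45,.155,.22],.0885)"
```

```text
at [0.3462 0.3821 0.2308] clock 0.65 F [ 0.1  -0.07  0.06] w 0.999
shift [-0.5632 -1.5658  0.0796] turn [-0.0008 -0.     -0.0008]
```

{"fn": "carry_out", "kwargs": {
  "deltas": [
    [1, -0.18, -0.4, 0, 0, 0, 0],
    [1, -0.36, -0.8, 0, 0, 0, 0],
    [1, -0.45, -1, 0, 0, 0, 0]
  ]
}}

```text
clock: 1.02
position: [0.4254, 0.2425, 0.2311]
tcp_rot: [-0.044, 0.999, -0.0, 0.0]
wrist_force: [-0.4, 0.6, -0.2]
width: 0.994
grip_force: 0.0
```

{"fn": "carry_out", "kwargs": {
  "deltas": [
    [1, -0.1, -0.35, 0.05, 0, 0, 0],
    [1, -0.12, -0.57, 0.08, 0, 0, 0],
    [1, -0.12, -0.57, 0.08, 0, 0, 0],
    [1, -0.12, -0.57, 0.08, 0, 0, 0]
  ]
}}

```text
clock: 1.52
position: [0.4499, 0.163, 0.2195]
tcp_rot: [-0.046, 0.999, 0.001, 0.0]
wrist_force: [0.4, 0.3, -0.3]
width: 0.994
grip_force: 0.0
```

Run:
```python
from h import *
import pickle
c=cam("wrist"); pickle.dump(c,open("w1.pkl","wb")); save(c,"w1.png")
go([.498,.158,.025],.0885)
im=c["image"].astype(int)
m=((im[:,:,0]>110)&(im[:,:,1]<75)&(im[:,:,2]<75)).astype(np.uint8)
k,_,st,ce=cv2.connectedComponentsWithStats(m)
for i in range(1,k):
    if st[i,4]>30: print(ce[i],st[i])
```

```text
at [0.4498 0.1633 0.2195] clock 1.57 F [ 0.22  0.58 -0.38] w 0.999
shift [-0.3156 -0.0674  1.2969] turn [0.0003 0.0001 0.0007]
[499.29310345 298.55172414] [495 295  10   8  58]
```

View pics/w1.png

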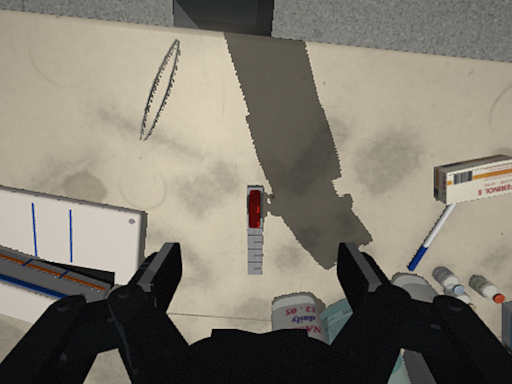

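The wrist view shows the gauge at columns 247–264: foot rear edge at row ~185, grip at (255,208), blade end at row ~274. The sealer apron is at the left with blue lines at columns ~34 and ~71. The gripper's fingers straddle it at (165,280) and (355,280).

Run:
```python
from h import *
import pickle
c=pickle.load(open("w1.pkl","rb"))
im=c["image"].astype(int)
m=((im[:,:,0]>2*im[:,:,1])&(im[:,:,0]>2*im[:,:,2])&(im[:,:,0]>50)).astype(np.uint8); m[:, :220]=0; m[:,290:]=0
k,_,st,ce=cv2.connectedComponentsWithStats(m); i=1+st[1:,4].argmax(); print(ce[i],st[i])
x,y,w,h,_=st[i]
print("grip top far edge",[plane(c,*p,.063).round(4) for p in((x,y+h/2),(x+w,y+h/2),(x+w/2,y+h),(x+w/2,y))])
print("tip",[plane(c,*p,.0025).round(4) for p in((248,274),(263,274))],"foot rear",[plane(c,*p,.011).round(4) for p in((247,185),(264,185))])
print(c["p"])
```

```text
[254.09   208.8175] [249 190  11  38 400]
grip top far edge [array([0.4909, 0.157 , 0.063 ]), array([0.4897, 0.1701, 0.063 ]), array([0.5152, 0.1657, 0.063 ]), array([0.4666, 0.1615, 0.063 ])]
tip [array([0.6243, 0.1641, 0.0025]), array([0.6221, 0.1874, 0.0025])] foot rear [array([0.4774, 0.1515, 0.011 ]), array([0.4753, 0.1744, 0.011 ])]
[0.36954976 0.15745495 0.36187981]
```

{"fn": "carry_out", "kwargs": {
  "deltas": [
    [1, -0.2, -0.02, 0.3, 0, 0, 0],
    [1, -0.322, -0.03, 0.6, 0, 0, 0],
    [1, -0.322, -0.03, 0.8, 0, 0, 0],
    [1, -0.322, -0.03, 0.8, 0, 0, 0]
  ]
}}

```text
clock: 2.08
position: [0.4968, 0.1625, 0.0976]
tcp_rot: [-0.047, 0.999, -0.0, -0.002]
wrist_force: [-0.4, -0.3, 0.3]
width: 1.002
grip_force: 0.0
```

Run:
```python
from h import *
import pickle
c=cam("wrist"); pickle.dump(c,open("w2.pkl","wb")); save(c,"w2.png")
go([.4985,.163,.020],.0865)
im=c["image"].astype(int)
m=((im[:,:,0]>2*im[:,:,1])&(im[:,:,0]>2*im[:,:,2])&(im[:,:,0]>50)).astype(np.uint8)
k,_,st,ce=cv2.connectedComponentsWithStats(m)
for i in range(1,k):
    x,y,w,h,a=st[i]
    if a>200: print(st[i],[plane(c,*p,.063).round(4) for p in((x,y+h/2),(x+w,y+h/2),(x+w/2,y+h),(x+w/2,y))])
```

```text
at [0.4977 0.1627 0.0991] clock 2.12 F [-0.25  0.23 -0.71] w 0.999
shift [-0.0065  0.0009  0.5272] turn [ 0.0001 -0.0002  0.0011]
[ 248  183   20   61 1099] [array([0.4917, 0.1562, 0.063 ]), array([0.4903, 0.1704, 0.063 ]), array([0.5152, 0.1655, 0.063 ]), array([0.4686, 0.1612, 0.063 ])]
```

{"fn": "carry_out", "kwargs": {
  "deltas": [
    [1, -0.005, 0.005, 0.3, 0, 0, 0],
    [1, -0.005, 0.005, 0.53, 0, 0, 0],
    [1, -0.005, 0.005, 0.53, 0, 0, 0],
    [0, -0.005, 0.005, 0.53, 0, 0, 0],
    [0, -0.005, 0.005, 0.53, 0, 0, 0],
    [0, -0.005, 0.005, 0.53, 0, 0, 0],
    [0, -0.005, 0.005, 0.53, 0, 0, 0],
    [0, -0.005, 0.005, 0.53, 0, 0, 0],
    [0, -0.005, 0.005, 0.53, 0, 0, 0]
  ]
}}

```text
clock: 3.25
position: [0.4995, 0.162, 0.0204]
tcp_rot: [-0.045, 0.999, 0.0, 0.001]
wrist_force: [-0.8, -0.5, 6.9]
width: 0.153
grip_force: 58.6
```

{"fn": "carry_out", "kwargs": {
  "deltas": [
    [0, 0, 0, 0, 0, 0, 0],
    [0, 0, 0, 0, 0, 0, 0]
  ]
}}

```text
clock: 3.5
position: [0.4995, 0.1621, 0.0205]
tcp_rot: [-0.045, 0.999, 0.0, 0.001]
wrist_force: [0.1, 0.6, 6.2]
width: 0.156
grip_force: 58.6
```

{"fn": "carry_out", "kwargs": {
  "deltas": [
    [0, 0, 0, -0.25, 0, 0, 0],
    [0, 0, 0, -0.5, 0, 0, 0],
    [0, 0, 0, -0.8, 0, 0, 0],
    [0, 0.1, -0.3, -1, 0, 0, 0.01],
    [0, 0.2, -0.6, -1, 0, 0, 0.02],
    [0, 0.3, -0.9, -1, 0, 0, 0.028],
    [0, 0.3, -1, -1, 0, 0, 0.028],
    [0, 0.3, -1, -1, 0, 0, 0.028]
  ]
}}

```text
clock: 4.5
position: [0.4681, 0.0078, 0.1697]
tcp_rot: [0.044, 0.999, 0.0, 0.0]
wrist_force: [0.4, 0.5, -0.4]
width: 0.159
grip_force: 58.8
```

Run:
```python
from h import *
import pickle
D={n:cam(n) for n in("wrist","scene","top")}; pickle.dump(D,open("d3.pkl","wb")); save(D["wrist"],"w3.png")
I=D["wrist"]["image"][:,:,::-1]
cv2.imwrite("pics/w3.png",cv2.resize(I,None,fx=1.5,fy=1.5,interpolation=cv2.INTER_CUBIC))
go([.4785,-.1115,.15],-.09)
```

```text
at [0.4684 0.0105 0.1698] clock 4.65 F [-0.15  0.39 -1.11] w 0.156
shift [-0.1341 -0.8054  0.1306] turn [0.0003 0.0001 0.0012]
```

View pics/w3.png

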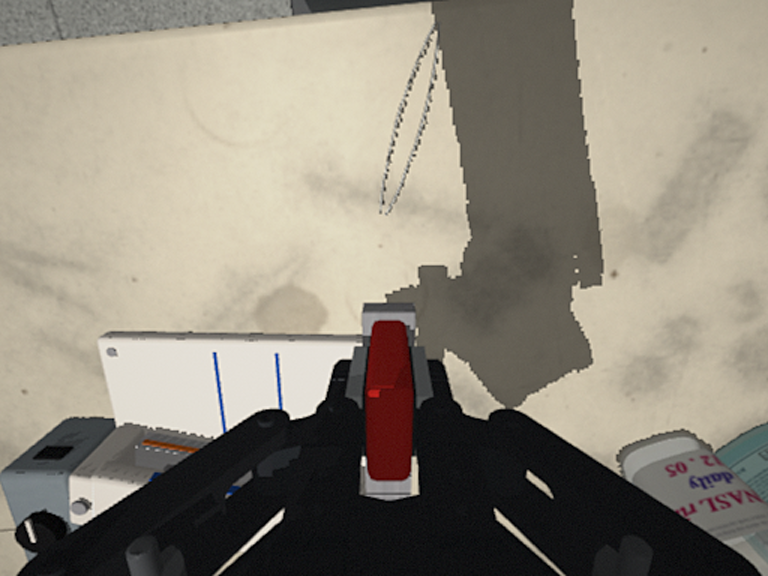

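The wrist view (x1.5) shows the red grip held upright between the pads at (390,400), the apron's blue lines at (215,352)–(224,432) and (277,353)–(282,408), and the orange-striped bar at (170,443). Next I fit the blue lines and the stripe.

Run:
```python
from h import *
import pickle
D3=pickle.load(open("d3.pkl","rb")); D0=pickle.load(open("d0.pkl","rb")); w1=pickle.load(open("w1.pkl","rb"))
for n,c,roi in(("w1",w1,(0,195,140,310)),("w3",D3["wrist"],(60,225,240,300)),("top0",D0["top"],(270,125,350,200)),("sc0",D0["scene"],(255,180,345,260))):
    im=c["image"]; hsv=cv2.cvtColor(im,cv2.COLOR_RGB2HSV).astype(int)
    for nm,m,z in(("blue",(abs(hsv[:,:,0]-112)<14)&(hsv[:,:,1]>90),.018),("orange",(abs(hsv[:,:,0]-12)<8)&(hsv[:,:,1]>130),.05)):
        q=np.zeros(m.shape,np.uint8); x0,y0,x1,y1=roi; q[y0:y1,x0:x1]=m[y0:y1,x0:x1]
        k,l,st,ce=cv2.connectedComponentsWithStats(q)
        for i in range(1,k):
            if st[i,4]<8: continue
            v,u=np.nonzero(l==i); P=np.array([plane(c,a,b,z)[:2] for a,b in zip(u,v)])
            vx,vy,px,py=cv2.fitLine(P.astype(np.float32),cv2.DIST_L2,0,.001,.001).ravel()
            t=(P-[px,py])@[vx,vy]
            a=np.arctan2(vy,vx); print(n,nm,st[i].tolist(),"mid",(round(float(px),4),round(float(py),4)),"ang",round(float((a+np.pi/2)%np.pi-np.pi/2),3),"len",round(float(np.ptp(t)),3), P[t.argmin()].round(3),P[t.argmax()].round(3))
```

```text
w1 blue [32, 203, 5, 54, 91] mid (0.5679, -0.1412) ang -0.106 len 0.084 [ 0.527 -0.137] [ 0.611 -0.147]
w1 blue [70, 210, 2, 52, 77] mid (0.5751, -0.0917) ang -0.107 len 0.082 [ 0.533 -0.087] [ 0.615 -0.096]
w1 blue [22, 259, 12, 8, 24] mid (0.6223, -0.1601) ang -0.897 len 0.023 [ 0.616 -0.15 ] [ 0.63  -0.169]
w1 blue [59, 269, 12, 9, 23] mid (0.6355, -0.1077) ang -0.8 len 0.024 [ 0.628 -0.099] [ 0.644 -0.117]
w1 blue [0, 274, 70, 25, 405] mid (0.6649, -0.1591) ang 1.273 len 0.102 [ 0.647 -0.204] [ 0.678 -0.107]
w1 orange [0, 254, 25, 10, 79] mid (0.5956, -0.1496) ang 1.271 len 0.031 [ 0.589 -0.164] [ 0.599 -0.134]
w1 orange [26, 263, 35, 14, 108] mid (0.608, -0.1103) ang 1.266 len 0.044 [ 0.603 -0.133] [ 0.614 -0.09 ]
w1 orange [63, 275, 42, 16, 134] mid (0.6241, -0.0593) ang 1.266 len 0.056 [ 0.616 -0.086] [ 0.633 -0.033]
w3 blue [142, 235, 9, 54, 102] mid (0.5639, -0.1408) ang -0.103 len 0.077 [ 0.528 -0.136] [ 0.604 -0.146]
w3 blue [183, 236, 5, 38, 68] mid (0.5594, -0.0901) ang -0.106 len 0.052 [ 0.533 -0.087] [ 0.585 -0.094]
w3 orange [95, 293, 38, 7, 112] mid (0.5882, -0.1749) ang 1.308 len 0.043 [ 0.584 -0.193] [ 0.594 -0.151]
```

Run:
```python
from h import *
go([.4634,-.1033,.06],-.12)
```

```text
at [0.4684 0.0105 0.1698] clock 4.65 F [-0.15  0.39 -1.11] w 0.156
shift [-0.0289 -0.7603  0.7306] turn [0.0003 0.0001 0.006 ]
```

{"fn": "carry_out", "kwargs": {
  "deltas": [
    [0, -0.01, -0.3, 0, 0, 0, 0.003],
    [0, -0.02, -0.6, 0.1, 0, 0, 0.006],
    [0, -0.03, -0.76, 0.3, 0, 0, 0.006],
    [0, -0.03, -0.76, 0.55, 0, 0, 0.006],
    [0, -0.03, -0.76, 0.73, 0, 0, 0.006],
    [0, -0.03, -0.76, 0.73, 0, 0, 0.006],
    [0, -0.03, -0.76, 0.73, 0, 0, 0.006]
  ]
}}

```text
clock: 5.52
position: [0.4635, -0.1044, 0.0609]
tcp_rot: [0.061, 0.998, 0.0, 0.001]
wrist_force: [0.6, -0.7, 0.0]
width: 0.157
grip_force: 58.8
```

Run:
```python
from h import *
import pickle
D={n:cam(n) for n in("scene","top")}; pickle.dump(D,open("d4.pkl","wb"))
a=cv2.resize(D["top"]["image"][125:215,265:365,::-1],(400,360),interpolation=cv2.INTER_CUBIC)
b=cv2.resize(D["scene"]["image"][160:260,250:360,::-1],(396,360),interpolation=cv2.INTER_CUBIC)
cv2.imwrite("pics/c4.png",np.hstack([a,b]))
go([.4634,-.1033,.0385],-.12)
```

```text
at [ 0.4636 -0.105   0.0614] clock 5.62 F [ 0.22 -0.41 -1.41] w 0.157
shift [0.0033 0.0111 0.1523] turn [ 0.0001  0.0004 -0.0004]
```

View pics/c4.png

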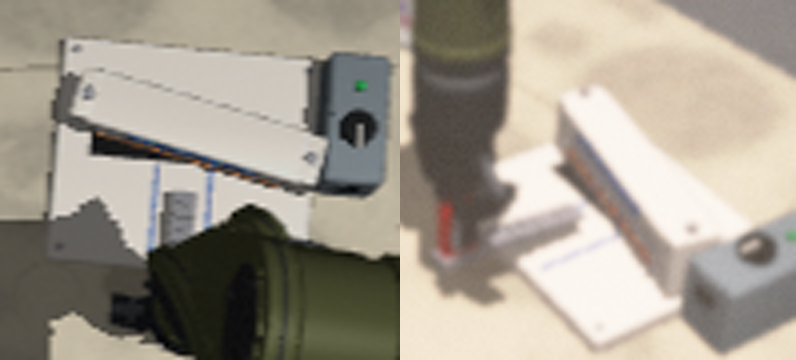

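The view shows the blade in the air between the two blue lines: tip at crop (179,192), lines at columns 153 and 208, still short of the bar. Next I lower it onto the apron.

{"fn": "carry_out", "kwargs": {
  "deltas": [
    [0, 0, 0.008, 0.06, 0, 0, 0],
    [0, 0, 0.008, 0.12, 0, 0, 0],
    [0, 0, 0.008, 0.14, 0, 0, 0],
    [0, 0, 0.008, 0.147, 0, 0, 0],
    [0, 0, 0.008, 0.147, 0, 0, 0]
  ]
}}

```text
clock: 6.25
position: [0.4624, -0.1042, 0.0384]
tcp_rot: [0.061, 0.998, -0.0, -0.0]
wrist_force: [-1.2, 0.3, 1.4]
width: 0.152
grip_force: 59.6
```

Run:
```python
from h import *
import pickle
D=pickle.load(open("d4.pkl","rb")); print(plane(D["top"],309.75,173,.04))
for _ in range(3): print(read_state()["wrist_force"].round(2))
go([.4634,-.1033,.0385],-.12)
```

```text
[ 0.58706919 -0.11750929  0.04      ]
[-1.22  0.34  1.39]
[-1.22  0.34  1.39]
[-1.22  0.34  1.39]
at [ 0.4624 -0.1042  0.0384] clock 6.25 F [-1.22  0.34  1.39] w 0.152
shift [-0.0058  0.0066 -0.0006] turn [-0.     -0.0001 -0.0004]
```

{"fn": "carry_out", "kwargs": {
  "deltas": [
    [0, 0, 0, 0.004, 0, 0, 0],
    [0, 0, 0, 0.004, 0, 0, 0]
  ]
}}

```text
clock: 6.5
position: [0.4622, -0.1042, 0.0382]
tcp_rot: [0.061, 0.998, -0.0, -0.0]
wrist_force: [-3.4, 1.0, 8.1]
width: 0.156
grip_force: 60.5
```

{"fn": "carry_out", "kwargs": {
  "deltas": [
    [0, -0.06, 0, -0.001, 0, 0, 0],
    [0, -0.12, 0, -0.001, 0, 0, 0],
    [0, -0.18, 0, -0.001, 0, 0, 0],
    [0, -0.24, 0, -0.001, 0, 0, 0],
    [0, -0.3, 0, -0.001, 0, 0, 0]
  ]
}}

```text
clock: 7.12
position: [0.4998, -0.1105, 0.0384]
tcp_rot: [0.062, 0.998, -0.002, -0.007]
wrist_force: [-15.1, 1.2, 19.5]
width: 0.156
grip_force: 62.2
```

{"fn": "carry_out", "kwargs": {
  "deltas": [
    [0, -0.02, 0, 0, 0, 0, 0],
    [0, -0.04, 0, 0, 0, 0, 0]
  ]
}}

```text
clock: 7.38
position: [0.5056, -0.1111, 0.0384]
tcp_rot: [0.062, 0.998, -0.002, -0.007]
wrist_force: [-15.7, 0.4, 21.6]
width: 0.158
grip_force: 62.5
```

{"fn": "carry_out", "kwargs": {
  "deltas": [
    [0, -0.02, 0, 0, 0, 0, 0],
    [0, -0.04, 0, 0, 0, 0, 0]
  ]
}}

```text
clock: 7.62
position: [0.5121, -0.1118, 0.0384]
tcp_rot: [0.062, 0.998, -0.001, -0.006]
wrist_force: [-16.3, 1.4, 19.7]
width: 0.153
grip_force: 62.3
```

{"fn": "carry_out", "kwargs": {
  "deltas": [
    [0, 0, 0, -0.005, 0, 0, 0],
    [0, 0, 0, -0.005, 0, 0, 0]
  ]
}}

```text
clock: 7.88
position: [0.52, -0.1113, 0.0385]
tcp_rot: [0.062, 0.998, 0.0, 0.001]
wrist_force: [-0.1, 0.3, -0.9]
width: 0.159
grip_force: 59.0
```

{"fn": "carry_out", "kwargs": {
  "deltas": [
    [0, -0.02, 0, 0, 0, 0, 0],
    [0, -0.04, 0, 0, 0, 0, 0]
  ]
}}

```text
clock: 8.12
position: [0.5228, -0.1118, 0.0384]
tcp_rot: [0.061, 0.998, -0.0, -0.003]
wrist_force: [-4.2, 0.5, 6.1]
width: 0.154
grip_force: 60.3
```

Run:
```python
from h import *
import pickle
D={n:cam(n) for n in("wrist","scene","top")}; pickle.dump(D,open("d5.pkl","wb"))
print(read_state()["torque"])
a=cv2.resize(D["top"]["image"][125:215,265:365,::-1],(400,360),interpolation=cv2.INTER_CUBIC)
b=cv2.resize(D["scene"]["image"][160:260,250:360,::-1],(396,360),interpolation=cv2.INTER_CUBIC)
cv2.imwrite("pics/c5.png",np.hstack([a,b]))
go([.5,-.11,.0385],-.12)
```

```text
[0.1307865  0.76091674 0.05132696]
at [ 0.5247 -0.112   0.0384] clock 8.28 F [-2.22  0.92  3.99] w 0.154
shift [ 0.1652 -0.0072 -0.0003] turn [-0.     -0.0002 -0.0005]
```

View pics/c5.png

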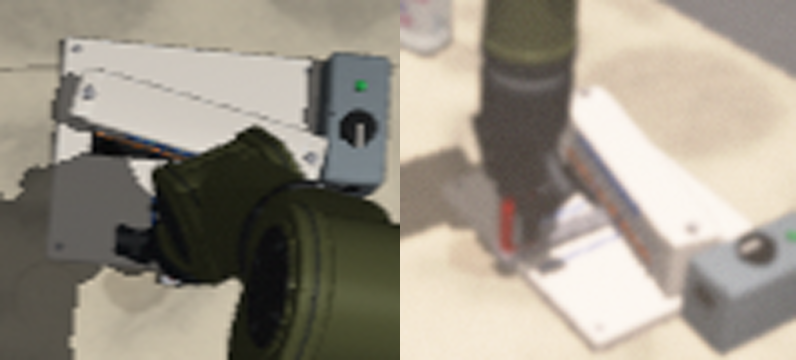

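{"fn": "carry_out", "kwargs": {
  "deltas": [
    [0, -0.015, 0, -0.002, 0, 0, 0],
    [0, -0.03, 0, -0.002, 0, 0, 0],
    [0, -0.03, 0, -0.002, 0, 0, 0]
  ]
}}

```text
clock: 8.65
position: [0.5307, -0.1126, 0.0387]
tcp_rot: [0.061, 0.998, 0.0, 0.001]
wrist_force: [-0.6, 0.8, -0.9]
width: 0.157
grip_force: 59.0
```

{"fn": "carry_out", "kwargs": {
  "deltas": [
    [0, -0.015, 0, 0, 0, 0, 0],
    [0, -0.03, 0, 0, 0, 0, 0],
    [0, -0.03, 0, 0, 0, 0, 0]
  ]
}}

```text
clock: 9.02
position: [0.5346, -0.113, 0.0388]
tcp_rot: [0.061, 0.998, 0.0, 0.0]
wrist_force: [0.8, 0.6, -1.6]
width: 0.157
grip_force: 59.0
```

{"fn": "carry_out", "kwargs": {
  "deltas": [
    [0, -0.015, 0, 0, 0, 0, 0],
    [0, -0.03, 0, 0, 0, 0, 0],
    [0, -0.03, 0, 0, 0, 0, 0]
  ]
}}

```text
clock: 9.4
position: [0.5389, -0.1136, 0.0388]
tcp_rot: [0.061, 0.998, 0.0, 0.0]
wrist_force: [0.9, -0.4, -1.1]
width: 0.157
grip_force: 58.9
```

{"fn": "carry_out", "kwargs": {
  "deltas": [
    [0, -0.01, 0, 0, 0, 0, 0],
    [0, -0.02, 0, 0, 0, 0, 0],
    [0, -0.02, 0, 0, 0, 0, 0]
  ]
}}

```text
clock: 9.78
position: [0.5416, -0.114, 0.0387]
tcp_rot: [0.061, 0.998, 0.0, -0.0]
wrist_force: [0.2, 0.4, -2.0]
width: 0.155
grip_force: 58.9
```

{"fn": "carry_out", "kwargs": {
  "deltas": [
    [0, -0.01, 0, 0, 0, 0, 0],
    [0, -0.02, 0, 0, 0, 0, 0],
    [0, -0.02, 0, 0, 0, 0, 0]
  ]
}}

```text
clock: 10.15
position: [0.5444, -0.1143, 0.0387]
tcp_rot: [0.061, 0.998, 0.0, -0.0]
wrist_force: [-1.7, 0.1, -3.0]
width: 0.156
grip_force: 58.8
```

{"fn": "carry_out", "kwargs": {
  "deltas": [
    [0, -0.01, 0, 0, 0, 0, 0],
    [0, -0.02, 0, 0, 0, 0, 0],
    [0, -0.02, 0, 0, 0, 0, 0]
  ]
}}

```text
clock: 10.52
position: [0.5474, -0.1147, 0.0386]
tcp_rot: [0.061, 0.998, 0.0, -0.0]
wrist_force: [-1.7, 0.4, -3.5]
width: 0.152
grip_force: 58.7
```

{"fn": "carry_out", "kwargs": {
  "deltas": [
    [0, -0.01, 0, 0, 0, 0, 0],
    [0, -0.02, 0, 0.001, 0, 0, 0],
    [0, -0.03, 0, 0.001, 0, 0, 0],
    [0, -0.03, 0, 0.001, 0, 0, 0]
  ]
}}

```text
clock: 11.02
position: [0.5521, -0.1153, 0.0386]
tcp_rot: [0.061, 0.998, 0.0, -0.0]
wrist_force: [-2.0, 0.2, -5.0]
width: 0.156
grip_force: 58.7
```

{"fn": "carry_out", "kwargs": {
  "deltas": [
    [0, -0.01, 0, 0, 0, 0, 0],
    [0, -0.02, 0, 0, 0, 0, 0],
    [0, -0.03, 0, 0, 0, 0, 0],
    [0, -0.03, 0, 0, 0, 0, 0]
  ]
}}

```text
clock: 11.52
position: [0.5566, -0.1158, 0.0386]
tcp_rot: [0.061, 0.998, 0.0, -0.0]
wrist_force: [-1.8, 0.2, -4.8]
width: 0.155
grip_force: 58.6
```

Run:
```python
from h import *
for _ in range(4):
    eyes.read_camera("wrist"); s=read_state(); print(s["position"].round(4),s["wrist_force"].round(2),s["torque"].round(2))
go([.562,-.1165,.0385],-.12)
```

```text
[ 0.5566 -0.1159  0.0386] [-1.92 -0.11 -5.28] [ 0.11  0.85 -0.  ]
[ 0.5566 -0.1158  0.0386] [-1.97 -0.13 -5.8 ] [ 0.13  0.78 -0.04]
[ 0.5566 -0.1158  0.0386] [-1.92 -0.56 -5.27] [0.11 0.82 0.  ]
[ 0.5566 -0.1159  0.0386] [-2.62  0.38 -6.37] [ 0.09  0.77 -0.02]
at [ 0.5566 -0.1159  0.0386] clock 11.72 F [-2.62  0.38 -6.37] w 0.157
shift [-0.0365  0.0003  0.001 ] turn [ 0.      0.     -0.0005]
```

{"fn": "carry_out", "kwargs": {
  "deltas": [
    [0, -0.01, 0, 0.001, 0, 0, 0],
    [0, -0.02, 0, 0.002, 0, 0, 0],
    [0, -0.03, 0, 0.002, 0, 0, 0],
    [0, -0.03, 0, 0.002, 0, 0, 0]
  ]
}}

```text
clock: 12.22
position: [0.56, -0.1163, 0.0384]
tcp_rot: [0.061, 0.998, -0.0, -0.001]
wrist_force: [-4.5, -0.1, -1.2]
width: 0.157
grip_force: 59.0
```

{"fn": "carry_out", "kwargs": {
  "deltas": [
    [0, 0, 0, 0.001, 0, 0, 0],
    [0, 0, 0, 0.001, 0, 0, 0]
  ]
}}

```text
clock: 12.48
position: [0.56, -0.1163, 0.0385]
tcp_rot: [0.061, 0.998, -0.0, -0.001]
wrist_force: [-5.9, -0.3, 0.0]
width: 0.152
grip_force: 59.1
```

{"fn": "carry_out", "kwargs": {
  "deltas": [
    [0, 0, 0, 0.001, 0, 0, 0],
    [0, 0, 0, 0.001, 0, 0, 0]
  ]
}}

```text
clock: 12.72
position: [0.56, -0.1163, 0.0384]
tcp_rot: [0.061, 0.998, -0.0, -0.001]
wrist_force: [-6.5, 0.8, 0.1]
width: 0.15
grip_force: 59.3
```

Run:
```python
from h import *
import pickle
D={n:cam(n) for n in("scene","wrist")}
a=cv2.resize(D["scene"]["image"][160:260,250:360,::-1],(440,400),interpolation=cv2.INTER_CUBIC)
b=cv2.resize(D["wrist"]["image"][180:380,100:280,::-1],(360,400))
cv2.imwrite("pics/c6.png",np.hstack([a,b]))
for _ in range(4):
    eyes.read_camera("wrist"); s=read_state(); print(s["position"].round(4),s["wrist_force"].round(2),s["torque"].round(2))
```

```text
[ 0.56   -0.1163  0.0385] [-5.41  0.24  1.36] [0.27 1.48 0.02]
[ 0.56   -0.1163  0.0385] [-5.44  0.37  0.91] [0.25 1.49 0.01]
[ 0.56   -0.1163  0.0385] [-4.87  0.51 -0.06] [0.23 1.49 0.03]
[ 0.56   -0.1163  0.0385] [-5.9   1.16  1.29] [0.25 1.47 0.  ]
```

View pics/c6.png

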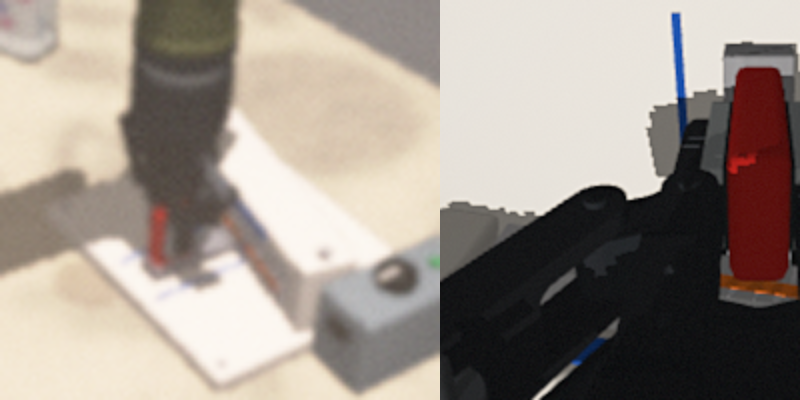

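The gauge is upright in the grip, the foot and fingers are clear of the bar, and the drag is steady at about 5 N. I estimate the lift at 1.0–1.2 mm, so I'll go about 4 mm deeper to reach the middle of the 1–2 mm range.

{"fn": "carry_out", "kwargs": {
  "deltas": [
    [0, -0.01, 0, 0, 0, 0, 0],
    [0, -0.02, 0, 0, 0, 0, 0],
    [0, -0.027, 0, 0, 0, 0, 0],
    [0, -0.027, 0, 0, 0, 0, 0],
    [0, -0.027, 0, 0, 0, 0, 0],
    [0, -0.027, 0, 0, 0, 0, 0]
  ]
}}

```text
clock: 13.78
position: [0.5615, -0.1166, 0.0385]
tcp_rot: [0.061, 0.998, -0.0, -0.003]
wrist_force: [-11.6, 2.3, 5.4]
width: 0.156
grip_force: 60.2
```

Run:
```python
from h import *
for _ in range(4):
    eyes.read_camera("wrist"); s=read_state(); print(s["position"].round(4),s["wrist_force"].round(2),s["torque"].round(2),abs(s["qd"]).max().round(4),round(s["grip_force"],1))
```

```text
[ 0.5615 -0.1166  0.0384] [-11.51   1.82   5.12] [0.44 2.17 0.01] 0.002 60.2
[ 0.5615 -0.1166  0.0385] [-11.04   1.68   4.93] [ 0.49  2.14 -0.05] 0.0017 60.2
[ 0.5615 -0.1166  0.0384] [-11.01   1.46   5.92] [0.37 2.14 0.01] 0.0029 60.2
[ 0.5615 -0.1166  0.0384] [-10.71   1.12   6.85] [0.38 2.15 0.02] 0.0024 60.2
```

```bash
python3 -c "
from h import *
print(robot.finish_job())"
```

```text
the job is handed in; nothing more can be done
None
```

I handed the job in with the gauge still gripped, motionless and pinched under the middle of the bar; the bar lift is about 1.2 mm, estimated from travel and wrist force rather than measured, and the hand-in returned no verdict.

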